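Seat the engraving holder plate on its dowel and clip it down

TASK

Load the engraving fixture: set the holder plate with the gold disc on the fixture's bed with its long edge along the steel fence and its hole end towards the clip, nudge it along the fence with a light touch until its hole drops over the locating dowel and the plate lies fully flat on the bed, then swing the red-studded clip all the way over the end of the plate. Never press or push the plate hard against the fixture, and leave the other things on the desk where they are.

Things in the scene. Friction and masses are not known exactly. Their poses are not given: they have to be found in the camera images.
- fixture: Engraving fixture fixed to the desk: a grey bed 130 (x) by 236 (y) mm, 12 mm thick, with a steel fence, a locating dowel and a swing clip. Origin at the centre of the bed's underside: the bed's top is at z = 12 mm. x points to the fence side, y along the fence, z up. A seated plate's nest point is at x = +14 mm, z = 32 mm here, its y = the dowel's y less 31 mm (-13 to +13 mm).
- fence (a point): Middle of the fence's inner face, at the bed's top (x = +50 mm of the fixture); axes as the fixture's. The fence is 14 mm high, 14 mm thick, and runs along y for 230 mm; the plate's long edge lies against this face.
- dowel_slot (a point): Middle of the dowel's slot, at the bed's top (x = +13.5, y = +31 mm of the fixture). The dowel, steel, 10 mm across, coned to 8 mm at its tip, stands 5.5 mm out of the bed. It is clamped fast in this slot, anywhere within 13 mm of this point along the fixture's y: where exactly is not measured and must be found by feel (a picture shows it roughly).
- plate_nest (a point): Centre of the nest on the loose holder plate. Plate: aluminium, 72 (x) by 126 (y) by 8 mm, 0.22 to 0.35 kg. Nest: black block 36 by 36 mm at the plate's middle, rising 23 mm above the plate, with a gold disc on top (to 26 mm). Grasp the nest's flat sides. This point is 20 mm above the plate's underside, on the nest's axis; z up, x and y along the plate's sides.
- plate_hole (a point): Centre of the plate's one through hole, 12 mm across, at the plate's underside: 31 mm from the nest's axis towards the plate's +y end; axes as plate_nest. The plate goes on the fixture with this end at the fixture's +y end (the clip's end) and its +x long edge at the fence. While it rests on the dowel's tip instead of over it, it stands 5.5 mm high there.
- clip (a joint): Swing clip, a flat steel arm 64 mm long, 14 mm wide, on a vertical pivot with light friction (0.06 N m; stays where left). Rad: 0 = arm points to the fixture's -x, clear of the plate; grows counter-clockwise seen from above to its stop at 1.57, arm pointing to -y over the plate's end. Starts at -0.5 to 0.1. Its underside is 9.5 mm above the bed: it clears a seated plate by 1.5 mm; one not down blocks it.
- clip_stud (a point): Upright red stud on the clip's arm by which it is pushed, 46 mm from the pivot's axis: 13 mm across, 9 mm at its foot. Its top is 51.5 mm and the arm's top 27.5 mm above the desk. This point is on the stud's axis, 39.5 mm above the desk, and moves with the arm.
- clip_hinge (a point): Point on the clip's pivot axis, 39.5 mm above the desk, at x = -8, y = +100 mm in the fixture's frame; axes as the fixture's.
- loupe: small folding loupe, steel covers round a black lens, 24x38x18 mm, lying loose on the desk; origin under its centre
- big_weight: brass balance weight with a knob, 30 mm across, 34 mm high, loose; origin under its centre
- wood_block: wooden block, 56x72x33 mm, loose; origin under its centre

How it is judged:
By the outcome, as a careful person would: the job done as asked, in the order asked, and still so for the second after the job is handed in, with the robot touching nothing.
It also fails if it takes over 72 s, if anything falls off the work surface, if the arm or the gripper's body presses on something with over 40 N, if the wrist force passes 120 N, or if a joint passes its speed limit or range.

ROBOT

A 6-joint arm with a two-finger parallel gripper is mounted at the origin on a cart in front of the work surface, level with it; the furniture and walls round the work are solid. World frame = base frame: x ahead of the robot, y to its left, z up, the work surface at z = 0. Lengths are in mm, angles in rad, forces in N, time in s.
With the tool pointing down it reaches from about 250 to 725 mm from the base axis. Payload 9.7 kg.
Tool frame: the origin (TCP) lies at the very end of the fingers, on their centre line; the grasp point (between the pads) lies arm.grip_point_offset behind it (arm.grip_point_offset is the distance from the TCP to the grasp point, in mm); z points along the fingers, y is the line along which they close (so a half turn about z gives the same grasp; the last joint's range is limited). The gripper opens to 85 mm and grips with 20 to 120 N. Pads are 22 mm wide; open, the fingers measure 114 mm over their backs; the gripper's body (76 mm by 85 mm) begins 54 mm behind the grasp point. The pads swing forward as they close: fully open they stand 13 mm farther back than shut.
Start: joints at [1.25, 0.087, 0.176, 1.66, 0, 1.571], TCP at [173.426, 521.939, 231.284] pointing down, gripper open.
Joint ranges: [-3.13, 3.13], [-0.85, 1.81], [-1.15, 1.24], [-2.2, 2.28], [-1.44, 1.52], [-3.14, 3.14]. Speed limits (rad/s): [2.22, 2.22, 2.57, 3.14, 3.14, 3.14].

INTERFACE

Orientations are given as a rotation vector (axis times angle).
In Python, from rig import arm gives the robot as it stands.
- The arm moves only by the tool carry_out, never from a script. Its argument "deltas" is a list of rows, each a list of 5 numbers: the finger opening in mm, from 0 to 85.4, then the shift along the world's x, y, z in mm, then the turn about the world's z in degrees. In form: [[claw, x, y, z, roll], ...]. A call has 1 to 10 rows; each row shifts and turns the commanded pose from where the row before left it; what a row does not reach is not made up. A row lasts 1/8 s, in which the tool goes at most 62.5 mm and 10.7 degrees, less where a joint would pass 70% of its speed; a pose out of reach is approached as far as the arm can. A call with a gripper value outside its range is refused whole. The fingers move at their own pace and stop on an object; the grip force is fixed at half the most. Time passes only in rows, so rows that do not move let the fingers close. It gives the time, the measured TCP pose, the force, the opening and the grip force at its end, in the units of the state.
- arm.get_obs(): the state, without advancing time (a new reading comes with each control period).
- arm.snapshot(name): name is "scene" or "side" or "wrist"; returns (picture, depth): 420x560x3 uint8, blue, green, red; 420x560 float32, mm along the optical axis (not along the pixel's ray), 0 where there is no reading.
- arm.calibration(name): a dict with "intrinsics" (3x3 intrinsics, pixels), "rvec" (rotation vector, rad) and "tvec" (3), from world to camera coordinates, as OpenCV has them. Camera axes: x right, y down, z forward; pixel columns grow to the right and rows downward; lengths in mm; the calibration is good to about 2 mm. A picture is of the moment at which its call begins: read the wrist's pose just before it. calibration takes no time and is no camera call; for the wrist camera it gives the pose at the moment of the call.
- arm.hand_in(): hands the job in; it is judged then, once.
The state is a dict: "time_s": time; "joints": joint angles; "qvel": joint speeds; "effort": joint torques, N m; "ee_pos": TCP position; "ee_rot": TCP orientation; "ft_force": force on the tool from outside, world axes, zero at the start; "torque": the same for the moment, N m; "grip_width": finger opening in mm; "finger_force": force on a finger pad.
Only numpy, scipy, OpenCV 4.12 (cv2) and the standard library are available. Lean on these libraries where they do the work, as an engineer would, in place of code of your own. Each camera call takes 0.05 s, during which the arm holds its last target. There are 200 camera calls.

## Working session

There is one attempt and no reset: what is moved stays moved. The work goes in short steps, Python scripts to look and compute and a tool call to move; the robot and the scene stay as the last step left them, time stands still between calls to the robot, and variables do not carry over. Pictures are saved under pics/ and viewed, at most 13 in all, crops included, and the job is handed in when it is done.

Besides the shell and the picture viewer there is one more tool, called after "Request:" as name(argument=value, ...) on one line, values as JSON. carry_out: Moves the arm, as the interface text tells. Its arguments: {"type":"object","properties":{"deltas":{"type":"array","items":{"type":"array","items":{"type":"number"}}}},"required":["deltas"]}

```bash
mkdir -p pics; cat > h.py <<'E'
import numpy as np, cv2, json
from rig import arm
def snap(n,f):
    c=arm.calibration(n); im,d=arm.snapshot(n); cv2.imwrite(f'pics/{f}.png',im)
    np.savez(f'pics/{f}.npz',im=im,d=d,K=c['intrinsics'],r=c['rvec'],t=c['tvec'])
def px(f,pts,z=None):
    s=np.load(f'pics/{f}.npz'); R=cv2.Rodrigues(s['r'])[0]; t=s['t'].reshape(3); C=-R.T@t
    for i,(u,v) in enumerate(pts):
        ray=np.linalg.inv(s['K'])@[u,v,1]; w=R.T@ray
        d=s['d'][int(v),int(u)]; p=C+w*d
        o=(u,v),'depth',p.round(1)
        if z is not None:
            zz=z[i] if np.ndim(z) else z
            o+=('at z',zz,(C+w*(zz-C[2])/w[2]).round(1))
        print(*o)
def proj(f,P):
    s=np.load(f'pics/{f}.npz'); return cv2.projectPoints(np.float64(P).reshape(-1,1,3),s['r'],s['t'],np.float64(s['K']),None)[0].reshape(-1,2)
E
python3 - <<'E'
from h import *
o=arm.get_obs(); print(o['ee_pos'],o['ee_rot'],o['ft_force'],o['grip_width'],arm.grip_point_offset)
for n in('scene','side','wrist'):snap(n,n+'0')
for n in('scene','side','wrist'):
    c=arm.calibration(n);print(n,(-cv2.Rodrigues(c['rvec'])[0].T@c['tvec'].reshape(3)).round())
E
```

```text
[173.35934474 521.72948455 230.58843348] [-5.01667882e-01 -3.10110828e+00  2.04750250e-03] [0.02334157 0.63434465 0.27969276] 85.03175336432598 18.700000000000003
scene [ -7. 996. 505.]
side [ 325. -403.  414.]
wrist [103. 545. 373.]
```

View pics/scene0.png

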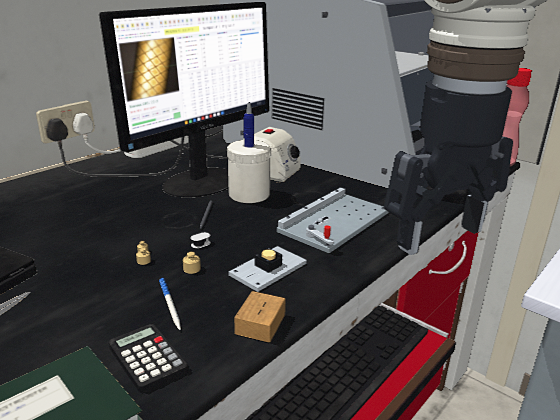

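The scene view shows the fixture around (330,220) with its stud at (327,231), the plate at (267,265), the block at (260,317) and the weight at (191,262). I'll look closer.

```bash
python3 - <<'E'
from h import *
im=cv2.imread('pics/scene0.png')[180:290,220:395]
cv2.imwrite('pics/c1.png',cv2.resize(im,None,fx=4.5,fy=4.5,interpolation=cv2.INTER_CUBIC))
a=cv2.imread('pics/side0.png');cv2.imwrite('pics/c2.png',a)
E
```

```text
(no output)
```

View pics/c1.png

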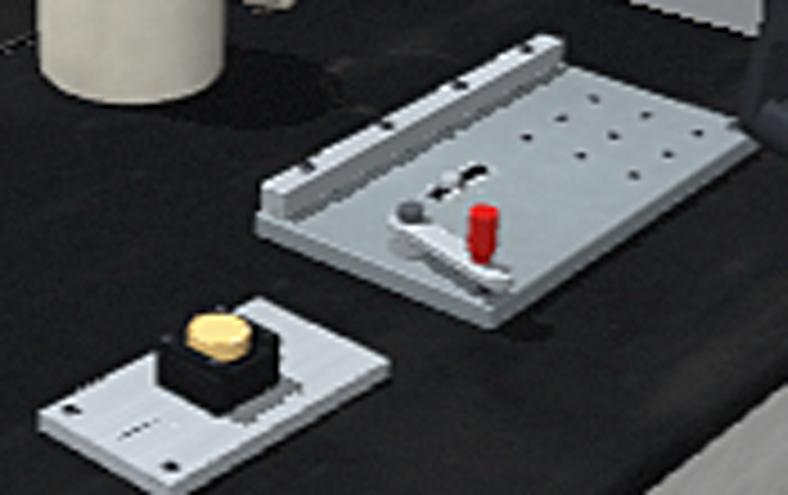

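View pics/c2.png

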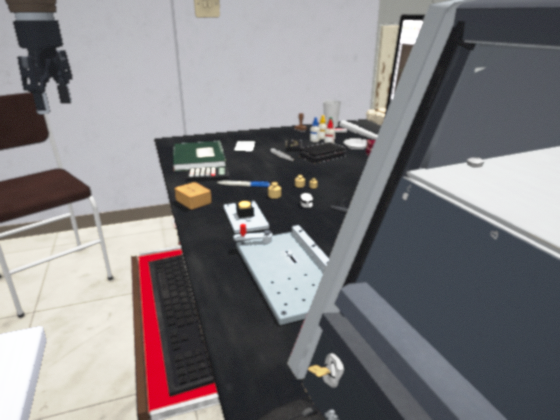

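The crop shows the clip pivot at (410,212), the stud at (483,215) and the dowel slot at (458,182). The fence is on the far (+x) side and the clip end faces +y. The plate's hole isn't visible; the nest may be hiding it. I'll measure roughly, then use the wrist view.

```bash
python3 - <<'E'
from h import *
c=lambda L:[(220+x/4.5,180+y/4.5) for x,y in L]
px('scene0',c([(488,310),(760,140),(483,212),(410,212),(262,218),(219,330),(40,415),(175,485),(388,362),(258,298),(458,182)]),[12,12,51.5,32,12,46-14-6,8,8,8,8,16])
px('scene0',[(191,255),(260,300),(201,238)],[30,33,18])
E
```

```text
(328.44444444444446, 248.88888888888889) depth [473.2 280.1   7.3] at z 12 [468.6 286.9  12. ]
(388.8888888888889, 211.11111111111111) depth [200.1 589.9 290.4] at z 12 [468.   64.3  12. ]
(327.3333333333333, 227.11111111111111) depth [481.6 276.8  49.8] at z 51.5 [479.8 279.4  51.5]
(311.1111111111111, 227.11111111111111) depth [524.1 270.2  31.8] at z 32 [523.8 270.5  32. ]
(278.22222222222223, 228.44444444444446) depth [594.5 286.2   9.4] at z 12 [591.3 290.   12. ]
(268.6666666666667, 253.33333333333331) depth [518.8 400.   31.3] at z 26 [524.7 393.4  26. ]
(228.88888888888889, 272.22222222222223) depth [556.6 462.    4.5] at z 8 [552.6 465.7   8. ]
(258.8888888888889, 287.77777777777777) depth [484.9 461.9   5. ] at z 8 [482. 465.   8.]
(306.22222222222223, 260.44444444444446) depth [488.5 328.2  -3.2] at z 8 [477.7 342.9   8. ]
(277.3333333333333, 246.22222222222223) depth [551.4 338.3   6.9] at z 8 [550.2 339.8   8. ]
(321.77777777777777, 220.44444444444446) depth [546.5 203.4  13.5] at z 16 [543.7 207.4  16. ]
(191, 255) depth [614.4 497.1  31.5] at z 30 [616.3 495.6  30. ]
(260, 300) depth [435.6 512.7  31.3] at z 33 [434.1 514.4  33. ]
(201, 238) depth [667.3 428.   17.2] at z 18 [666.2 429.   18. ]
```

Request:
carry_out(deltas=[[85,40,-15,0,2],[85,42,-20,0,2],[85,42,-20,0,2],[85,42,-20,0,2],[85,42,-20,0,2],[85,42,-20,0,2],[85,42,-20,0,2],[85,40,-20,0,2],[85,35,-17,0,2.4],[85,0,0,0,0]])

```text
time_s: 1.4
ee_pos: [542.3, 348.3, 230.0]
ee_rot: [-0.003, -3.14, 0.002]
ft_force: [-0.1, -0.2, 0.2]
grip_width: 85.3
finger_force: 0.0
```

```bash
python3 - <<'E'
from h import *
o=arm.get_obs(); print(o['time_s'],o['ee_pos'],cv2.Rodrigues(o['ee_rot'])[0].round(3),o['ft_force'])
snap('wrist','w1')
s=np.load('pics/w1.npz');print((-cv2.Rodrigues(s['r'])[0].T@s['t'].reshape(3)).round(),s['K'])
E
```

```text
1.4 [542.31622971 348.34941457 229.96450359] [[-1.     0.002 -0.001]
 [ 0.002  1.    -0.001]
 [ 0.001 -0.001 -1.   ]] [-0.13607671 -0.23621056  0.20022023]
[469. 349. 373.] [[306.86053814   0.         279.10224016]
 [  0.         306.86053814 209.32167256]
 [  0.           0.           1.        ]]
```

View pics/w1.png

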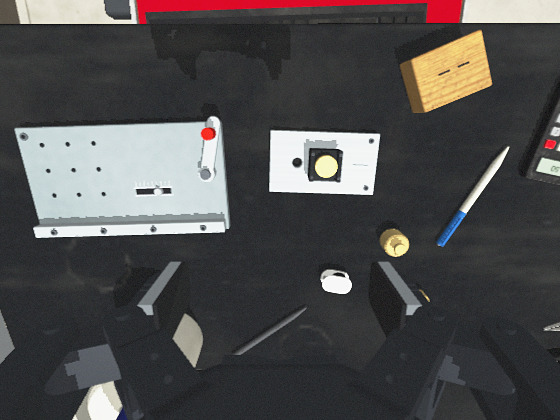

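The wrist view shows the plate with its hole at (297,162), on the fixture side, and the nest at (325,165). So the plate must be turned 180°. The bed is at (125,180), the stud at (208,133), the pivot at (206,173) and the dowel near (157,190).

```bash
python3 - <<'E'
from h import *
print(arm.get_obs()['joints'].round(3) if hasattr(arm.get_obs()['joints'],'round') else arm.get_obs()['joints'])
im=cv2.imread('pics/w1.png')
a=cv2.resize(im[110:245,0:235],None,fx=3.4,fy=3.4,interpolation=cv2.INTER_CUBIC)
cv2.imwrite('pics/c3.png',a)
b=cv2.resize(im[120:205,260:390],None,fx=6,fy=6,interpolation=cv2.INTER_CUBIC)
cv2.imwrite('pics/c4.png',b)
g=cv2.cvtColor(im,cv2.COLOR_BGR2GRAY)
m=np.zeros_like(g);m[120:205,260:390]=(g[120:205,260:390]>110)*255
c=max(cv2.findContours(m,cv2.RETR_EXTERNAL,cv2.CHAIN_APPROX_NONE)[0],key=cv2.contourArea)
r=cv2.minAreaRect(c);print(r); px('w1',cv2.boxPoints(r),8); px('w1',[r[0],(297,162)],8)
E
```

```text
[0.573 0.326 0.454 1.7   0.    0.575]
((323.70050048828125, 162.0843963623047), (109.29039764404297, 61.969749450683594), 1.7899105548858643)
(np.float32(268.11417), np.float32(191.34732)) depth [556.6 335.3  -0.7] at z 8 [554.6 335.6   8. ]
(np.float32(270.04977), np.float32(129.4078)) depth [4.818e+02 3.386e+02 4.000e-01] at z 8 [481.5 338.8   8. ]
(np.float32(379.28683), np.float32(132.82147)) depth [ 4.861e+02  4.674e+02 -4.000e-01] at z 8 [485.7 464.8   8. ]
(np.float32(377.35123), np.float32(194.76099)) depth [561.  471.5   0.8] at z 8 [559.2 469.1   8. ]
(323.70050048828125, 162.0843963623047) depth [515.6 398.2  34. ] at z 8 [519.2 401.9   8. ]
(297, 162) depth [520.3 370.8  -1.4] at z 8 [519.  370.3   8. ]
```

View pics/c3.png

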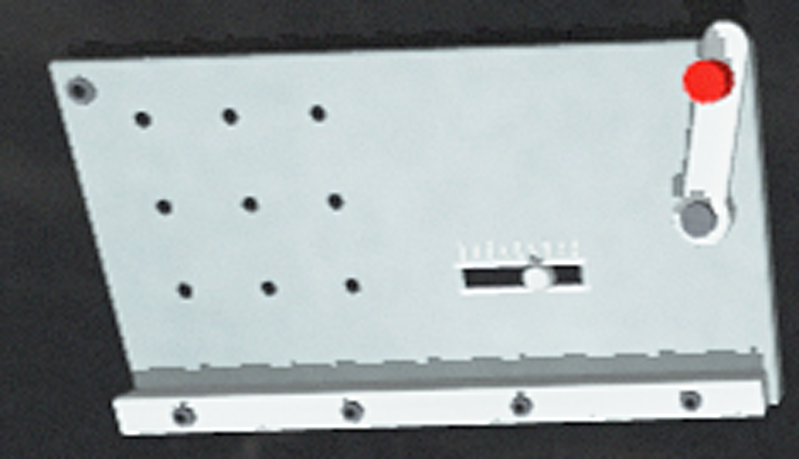

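View pics/c4.png

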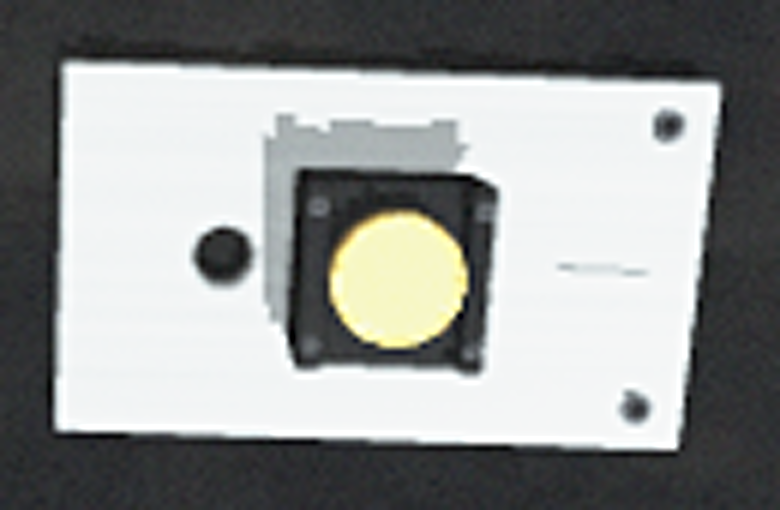

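```bash
python3 - <<'E'
from h import *
f=lambda L:[(260+x/6,120+y/6) for x,y in L]; g=lambda L:[(x/3.4,110+y/3.4) for x,y in L]
print('plate TL TR BR BL hole');px('w1',f([(62,60),(720,82),(680,450),(57,430),(222,254)]),8)
print('disc');px('w1',f([(399,279)]),34)
print('bedTL, slot L,R, dowel, stud,pivot, fence top TL TR BL BR')
px('w1',g([(50,62),(462,278),(585,272),(537,277),(708,82),(698,218),(115,397),(762,379),(122,435),(765,415)]),[12,12,12,17.5,51.5,32,26,26,26,26])
E
```

```text
plate TL TR BR BL hole
(270.3333333333333, 130.0) depth [482.5 338.8  -0.8] at z 8 [482.2 339.1   8. ]
(380.0, 133.66666666666666) depth [487.  468.1   0.5] at z 8 [486.6 465.7   8. ]
(373.3333333333333, 195.0) depth [561.7 466.9  -0.6] at z 8 [559.5 464.2   8. ]
(269.5, 191.66666666666669) depth [ 5.57e+02  3.37e+02 -5.00e-01] at z 8 [555.  337.3   8. ]
(297.0, 162.33333333333334) depth [520.7 370.8  -1.2] at z 8 [519.4 370.3   8. ]
disc
(326.5, 166.5) depth [520.5 401.5  33.6] at z 34 [520.5 401.4  34. ]
bedTL, slot L,R, dowel, stud,pivot, fence top TL TR BL BR
(14.705882352941178, 128.23529411764707) depth [479.7  37.5  -1.7] at z 12 [479.3  48.9  12. ]
(135.88235294117646, 191.76470588235293) depth [553.6 176.7  12.5] at z 12 [553.7 176.4  12. ]
(172.05882352941177, 190.0) depth [551.7 220.1  11.7] at z 12 [551.6 220.2  12. ]
(157.94117647058823, 191.47058823529412) depth [552.1 205.3  17.7] at z 17.5 [552.1 205.2  17.5]
(208.23529411764707, 134.11764705882354) depth [484.4 277.2  52.2] at z 51.5 [484.5 277.1  51.5]
(205.29411764705884, 174.11764705882354) depth [528.7 266.7  33.4] at z 32 [528.9 266.4  32. ]
(33.82352941176471, 226.76470588235293) depth [603.2  31.1  -2.2] at z 26 [593.  55.  26.]
(224.11764705882354, 221.47058823529412) depth [587.8 282.9  23.7] at z 26 [587.  283.3  26. ]
(35.88235294117647, 237.94117647058823) depth [ 6.18e+02  3.17e+01 -5.00e-01] at z 26 [607.4  54.2  26. ]
(225.0, 232.05882352941177) depth [610.9 278.5  -1.3] at z 26 [600.5 283.7  26. ]
```

Fixture origin comes out at about (540, 167.2) with yaw +1.6°. The slot and pivot points agree with this to within 1 mm. The dowel's fixture y is about 37.7. The nest is at (520.6, 401.5) and the plate's sides lie at -2°. I'll turn the wrist first, so that the camera ends up on the robot's side when placing.

Request:
carry_out(deltas=[[85,-2,5,-5,10],[85,-2,6,-5,10],[85,-2,6,-5,10],[85,-3,6,-5,10],[85,-3,6,-5,10],[85,-3,6,-5,10],[85,-3,6,-5,10],[85,-2,6,-5,10],[85,-1,6,-5,10],[85,0,0,-5,10]])

```text
time_s: 2.7
ee_pos: [518.1, 404.0, 181.2]
ee_rot: [2.414, -2.01, -0.0]
ft_force: [-0.5, 0.2, 0.1]
grip_width: 85.1
finger_force: 0.0
```

Request:
carry_out(deltas=[[70,0,0,-10,10],[65,0,0,-10,10],[60,0,0,-10,10],[55,0,0,-10,10],[55,0,0,-20,10],[55,0,0,-20,10],[55,0,0,-20,10],[55,0,0,-20,8.1],[55,0,0,-10,0],[55,0,0,0,0]])

```text
time_s: 3.95
ee_pos: [518.6, 403.1, 50.9]
ee_rot: [3.14, -0.055, -0.001]
ft_force: [0.1, 0.5, 0.0]
grip_width: 55.4
finger_force: 0.0
```

```bash
cat >> h.py <<'E'
def st():
    o=arm.get_obs(); R=cv2.Rodrigues(np.array(o['ee_rot']))[0]
    print('t',round(o['time_s'],2),'pos',np.round(o['ee_pos'],2),'yaw',round(np.degrees(np.arctan2(-R[0,1],R[1,1])),2),'F',np.round(o['ft_force'],2),'M',np.round(o['torque'],2),'w',round(o['grip_width'],1),round(float(o['finger_force']),1))
E
python3 - <<'E'
from h import *
st();snap('wrist','w2')
px('scene0',[(248,175),(249,118)])
im=cv2.imread('pics/w2.png');g=cv2.inRange(im,(0,120,170),(170,255,255));n,l,s,c=cv2.connectedComponentsWithStats(g)
for i in range(1,n):
    if s[i,4]>300: print(s[i],c[i]); px('w2',[c[i]],34)
E
```

```text
t 3.95 pos [518.59 403.09  50.89] yaw 177.98 F [0.12 0.53 0.  ] M [ 0.01 -0.   -0.03] w 55.4 0.0
(248, 175) depth [736.9 226.1  68. ]
(249, 118) depth [760.  198.2 186.8]
[  67   32   59   64 2471] [95.70983408 63.57507082]
(np.float64(95.70983407527316), np.float64(63.57507082152974)) depth [618.6 487.9  32.8] at z 34 [618.3 487.2  34. ]
[ 263  224   43   44 1120] [284.29642857 244.55357143]
(np.float64(284.2964285714286), np.float64(244.55357142857142)) depth [521.8 400.6  32.8] at z 34 [522.3 400.6  34. ]
[ 108  368   58   52 1251] [139.81694644 395.93445244]
(np.float64(139.81694644284573), np.float64(395.93445243804956)) depth [415.8 500.5  32.6] at z 34 [417.3 499.7  34. ]
```

View pics/w2.png

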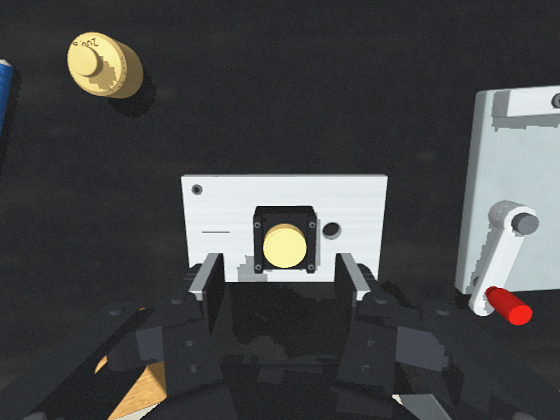

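The view shows the disc at (284,244), centred between the open fingers, and the hole at (332,230). I'll shift +3/-2, descend and grip.

Request:
carry_out(deltas=[[55,3,-2,-15,0],[55,0,0,-15,0],[55,0,0,-9,0],[55,0,0,0,0],[36,0,0,0,0],[30,0,0,0,0],[30,0,0,0,0],[30,0,0,0,0]])

```text
time_s: 5.0
ee_pos: [522.8, 401.2, 13.0]
ee_rot: [-3.14, 0.051, -0.001]
ft_force: [-0.6, -0.6, 4.6]
grip_width: 34.4
finger_force: 62.7
```

```bash
python3 -c "
from h import *
st()"
```

```text
t 5.0 pos [522.75 401.2   13.04] yaw 178.12 F [-0.64 -0.64  4.59] M [-0.22  0.13  0.03] w 34.4 62.7
```

Request:
carry_out(deltas=[[30,0,0,5,0],[30,0,0,15,0],[30,0,0,30,0],[30,0,0,30,0],[30,1.5,-13,0,-10],[30,1.5,-13,0,-10],[30,1.5,-13,0,-10],[30,1.5,-13,0,-10],[30,1.5,-13,0,-10],[30,1.5,-13,0,-10]])

```text
time_s: 6.25
ee_pos: [531.5, 322.5, 93.0]
ee_rot: [-2.69, 1.623, -0.0]
ft_force: [0.4, -0.7, -3.0]
grip_width: 34.3
finger_force: 61.9
```

Request:
carry_out(deltas=[[30,1.5,-13,0,-10],[30,1.5,-13,0,-10],[30,1.5,-13,0,-10],[30,1.5,-13,0,-10],[30,1.5,-13,0,-10],[30,1.5,-13,0,-10],[30,1.5,-13,0,-10],[30,1.5,-13,0,-10],[30,1.5,-13,0,-10],[30,1.5,-13,0,-10]])

```text
time_s: 7.5
ee_pos: [546.5, 192.5, 93.0]
ee_rot: [-0.486, 3.104, 0.0]
ft_force: [-0.5, 0.1, -3.2]
grip_width: 34.7
finger_force: 61.9
```

Request:
carry_out(deltas=[[30,1.5,-13,0,-10],[30,1.5,-12,0,-6.5],[30,0,0,-20,0],[30,0,0,0,0],[30,0,0,0,0]])

```text
time_s: 8.12
ee_pos: [549.6, 168.1, 73.2]
ee_rot: [-0.045, 3.141, 0.0]
ft_force: [-0.2, -0.5, -2.7]
grip_width: 34.6
finger_force: 61.7
```

```bash
python3 - <<'E'
from h import *
st();snap('wrist','w3');snap('scene','s3')
im=cv2.imread('pics/s3.png')[150:290,220:420]
cv2.imwrite('pics/c5.png',np.vstack([cv2.resize(cv2.imread('pics/w3.png')[60:350],(560,290)),cv2.resize(im,(560,300))]) if 0 else cv2.imread('pics/w3.png'))
E
```

```text
t 8.12 pos [549.58 168.09  73.19] yaw 1.64 F [-0.24 -0.45 -2.67] M [ 0.01 -0.01  0.04] w 34.6 61.7
```

View pics/c5.png

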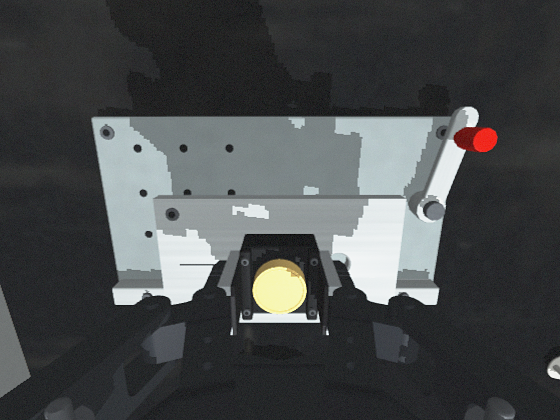

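The view shows the plate held level and parallel to the bed edges, with the dowel hidden under it and the clip clear at right. I'll lower it to just above the dowel height.

Request:
carry_out(deltas=[[30,0,0,-15,0],[30,0,0,-15,0],[30,0,0,-7,0],[30,0,0,-3,0],[30,0,0,0,0],[30,0,0,0,0]])

```text
time_s: 8.98
ee_pos: [549.7, 168.0, 32.7]
ee_rot: [-0.044, 3.141, 0.0]
ft_force: [0.3, 0.8, -3.3]
grip_width: 34.6
finger_force: 61.9
```

Request:
carry_out(deltas=[[30,1,0,0,0],[30,1,0,0,0],[30,0,0,0,0],[30,0,0,0,0]])

```text
time_s: 9.48
ee_pos: [551.5, 168.0, 32.3]
ee_rot: [-0.044, 3.141, 0.0]
ft_force: [0.5, -0.6, -2.9]
grip_width: 34.4
finger_force: 61.9
```

```bash
python3 -c "
from h import *
st()"
```

```text
t 9.47 pos [551.46 167.95  32.32] yaw 1.62 F [ 0.51 -0.64 -2.88] M [-0.02  0.01  0.04] w 34.4 61.9
```

Request:
carry_out(deltas=[[30,0.7,0,0,0],[30,0,0,0,0],[30,0,0,0,0]])

```text
time_s: 9.85
ee_pos: [552.1, 167.9, 32.3]
ee_rot: [0.044, -3.141, 0.0]
ft_force: [0.1, 0.4, -2.8]
grip_width: 34.8
finger_force: 61.9
```

Request:
carry_out(deltas=[[30,0.7,0,0,0],[30,0,0,0,0],[30,0,0,0,0]])

```text
time_s: 10.22
ee_pos: [552.8, 168.0, 32.3]
ee_rot: [0.044, -3.141, 0.0]
ft_force: [0.6, 0.5, -2.7]
grip_width: 34.6
finger_force: 61.9
```

Request:
carry_out(deltas=[[30,0.6,0,0,0],[30,0,0,0,0],[30,0,0,0,0]])

```text
time_s: 10.6
ee_pos: [553.2, 167.9, 32.2]
ee_rot: [0.045, -3.141, 0.0]
ft_force: [-3.0, -0.8, -1.8]
grip_width: 34.7
finger_force: 62.1
```

The plate touches the fence at TCP x ≈ 553.1. I'll back off slightly and lower gently onto the dowel tip.

Request:
carry_out(deltas=[[30,-0.3,0,-0.8,0],[30,0,0,0,0],[30,0,0,0,0]])

```text
time_s: 10.98
ee_pos: [553.1, 167.9, 31.4]
ee_rot: [0.044, -3.141, 0.0]
ft_force: [-1.2, -0.2, -2.7]
grip_width: 34.7
finger_force: 61.9
```

Request:
carry_out(deltas=[[30,0,0,-0.6,0],[30,0,0,0,0],[30,0,0,0,0]])

```text
time_s: 11.35
ee_pos: [553.1, 168.0, 30.9]
ee_rot: [-0.044, 3.141, -0.0]
ft_force: [-1.9, -0.3, -2.7]
grip_width: 34.6
finger_force: 62.0
```

Request:
carry_out(deltas=[[30,0,0,-0.5,0],[30,0,0,0,0],[30,0,0,0,0]])

```text
time_s: 11.72
ee_pos: [553.2, 168.0, 30.5]
ee_rot: [-0.044, 3.141, 0.0]
ft_force: [-1.8, -0.4, -1.7]
grip_width: 35.1
finger_force: 62.0
```

Request:
carry_out(deltas=[[30,0,0,-0.4,0],[30,0,0,0,0],[30,0,0,0,0]])

```text
time_s: 12.1
ee_pos: [553.1, 167.9, 30.3]
ee_rot: [-0.044, 3.141, 0.0]
ft_force: [-4.0, -0.2, 3.1]
grip_width: 34.6
finger_force: 62.7
```

```bash
python3 -c "
from h import *
st()"
```

```text
t 12.1 pos [553.14 167.95  30.31] yaw 1.62 F [-4.03 -0.16  3.06] M [-0.03  0.95  0.16] w 34.6 62.7
```

Resting on the dowel tip at TCP z ≈ 30.4, as expected. I'll ease off and nudge +y along the fence, watching for Fz to drop.

Request:
carry_out(deltas=[[30,-0.3,0,0.2,0],[30,0,1,0,0],[30,0,1,0,0],[30,-0.1,1,0,0],[30,0,0,0,0]])

```text
time_s: 12.72
ee_pos: [552.8, 171.2, 29.7]
ee_rot: [0.044, -3.141, -0.0]
ft_force: [-0.2, -0.7, -3.3]
grip_width: 34.6
finger_force: 61.9
```

Request:
carry_out(deltas=[[30,0,0.7,0,0],[30,0,0,0,0]])

```text
time_s: 12.98
ee_pos: [552.7, 171.8, 30.0]
ee_rot: [0.045, -3.141, -0.0]
ft_force: [-0.4, -0.7, -3.5]
grip_width: 34.5
finger_force: 61.9
```

Request:
carry_out(deltas=[[30,0,0.7,0,0],[30,0,0,0,0]])

```text
time_s: 13.22
ee_pos: [552.7, 172.4, 30.1]
ee_rot: [-0.045, 3.141, 0.0]
ft_force: [0.5, 0.3, -2.8]
grip_width: 34.6
finger_force: 61.9
```

Request:
carry_out(deltas=[[30,0,0.7,0,0],[30,0,0,0,0]])

```text
time_s: 13.48
ee_pos: [552.7, 173.1, 30.2]
ee_rot: [-0.044, 3.141, 0.0]
ft_force: [0.0, -0.0, -3.8]
grip_width: 34.8
finger_force: 61.9
```

Request:
carry_out(deltas=[[30,0,0,-0.8,0],[30,0,0,0,0]])

```text
time_s: 13.72
ee_pos: [552.7, 173.0, 29.3]
ee_rot: [0.044, -3.141, 0.0]
ft_force: [0.1, -0.5, -4.0]
grip_width: 35.0
finger_force: 61.9
```

Request:
carry_out(deltas=[[30,0,0,-0.8,0],[30,0,0,0,0]])

```text
time_s: 13.98
ee_pos: [552.7, 173.0, 28.5]
ee_rot: [0.044, -3.141, 0.0]
ft_force: [0.4, -0.6, -3.1]
grip_width: 34.6
finger_force: 61.9
```

Request:
carry_out(deltas=[[30,0,0,-0.8,0],[30,0,0,0,0]])

```text
time_s: 14.22
ee_pos: [552.7, 173.0, 27.7]
ee_rot: [0.044, -3.141, 0.0]
ft_force: [0.4, 0.4, -3.1]
grip_width: 34.6
finger_force: 61.9
```

The dowel is entering freely, so I'll keep lowering.

Request:
carry_out(deltas=[[30,0,0,-0.8,0],[30,0,0,0,0]])

```text
time_s: 14.48
ee_pos: [552.7, 173.0, 26.9]
ee_rot: [0.044, -3.141, 0.0]
ft_force: [0.6, 1.1, -3.5]
grip_width: 34.8
finger_force: 61.9
```

Request:
carry_out(deltas=[[30,0,0,-0.8,0],[30,0,0,0,0]])

```text
time_s: 14.72
ee_pos: [552.7, 173.0, 26.1]
ee_rot: [0.044, -3.141, 0.0]
ft_force: [-0.2, 0.3, -3.0]
grip_width: 34.7
finger_force: 61.9
```

Request:
carry_out(deltas=[[30,0,0,-0.6,0],[30,0,0,0,0]])

```text
time_s: 14.98
ee_pos: [552.7, 173.0, 25.5]
ee_rot: [0.044, -3.141, 0.0]
ft_force: [0.1, -0.4, -2.9]
grip_width: 35.0
finger_force: 61.9
```

Request:
carry_out(deltas=[[30,0,0,-0.5,0],[30,0,0,0,0]])

```text
time_s: 15.22
ee_pos: [552.7, 173.0, 25.1]
ee_rot: [-0.044, 3.141, 0.0]
ft_force: [0.1, 0.3, -3.1]
grip_width: 34.9
finger_force: 61.9
```

Request:
carry_out(deltas=[[30,0.3,0,-0.3,0],[30,0,0,0,0],[30,0,0,0,0]])

```text
time_s: 15.6
ee_pos: [552.9, 173.1, 25.0]
ee_rot: [0.044, -3.141, -0.0]
ft_force: [-3.3, -0.2, 1.4]
grip_width: 34.7
finger_force: 62.3
```

```bash
python3 -c "
from h import *
st()"
```

```text
t 15.6 pos [552.93 173.06  24.99] yaw 1.62 F [-3.28 -0.17  1.4 ] M [-0.08  0.66  0.06] w 34.7 62.3
```

It sits on the bed and against the fence with light contact. I'll release, rise and look.

Request:
carry_out(deltas=[[37,0,0,0.3,0],[40,0,0,0,0],[46,0,0,0,0],[50,0,0,0,0],[50,0,0,10,0],[50,0,0,20,0],[50,0,0,40,0],[50,0,0,40,0],[50,0,0,0,0]])

```text
time_s: 16.73
ee_pos: [554.7, 173.6, 139.5]
ee_rot: [-0.044, 3.135, 0.003]
ft_force: [-0.2, 0.3, 0.7]
grip_width: 49.9
finger_force: 0.0
```

```bash
python3 - <<'E'
from h import *
st();snap('wrist','w4');snap('scene','s4')
a=cv2.imread('pics/w4.png'); b=cv2.resize(cv2.imread('pics/s4.png')[175:255,265:395],None,fx=3.5,fy=3.5,interpolation=cv2.INTER_CUBIC)
cv2.imwrite('pics/c6.png',np.vstack([cv2.copyMakeBorder(a[60:340],0,0,0,0,0),cv2.copyMakeBorder(b,0,0,0,560-b.shape[1],cv2.BORDER_CONSTANT)]))
E
```

```text
t 16.73 pos [554.66 173.56 139.49] yaw 1.62 F [-0.19  0.32  0.67] M [ 0.01 -0.02  0.02] w 49.9 0.0
```

View pics/c6.png

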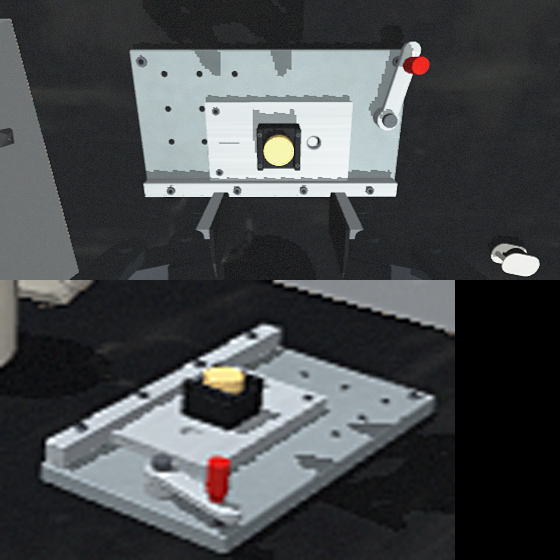

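Seated: the dowel shows in the hole at (314,142), the long edge is along the fence and the end faces the clip. I'll check the plate height from depth and plan the clip push, with tool yaw equal to the arm angle.

```bash
python3 - <<'E'
from h import *
print('plate surf');px('w4',[(215,165),(345,165),(345,232),(215,225)],20)
print('stud,pivot');px('w4',[(420,125),(388,180)],[51.5,33])
P=np.array([529.2,267]);o=np.array([554.7,173.6]);
for d,ths in((28,[-13]),(21,[-13,-3,7,17,27,37,47,57,67,77,87,91.6])):
  for a in ths:
    t=np.radians(a);S=P+46*np.array([-np.cos(t),-np.sin(t)]);F=S-d*np.array([np.sin(t),-np.cos(t)])
    print(a,'stud',S.round(1),'F',F.round(1),'dF',(F-o).round(1));o=F
E
```

```text
plate surf
(215, 165) depth [522.3 118.7  18.9] at z 20 [522.1 118.9  20. ]
(345, 165) depth [518.9 229.7  20.7] at z 20 [519.1 229.8  20. ]
(345, 232) depth [580.  235.3  20.6] at z 20 [580.2 235.4  20. ]
(215, 225) depth [576.7 117.   19.6] at z 20 [576.5 117.1  20. ]
stud,pivot
(420, 125) depth [483.9 274.5  51.6] at z 51.5 [483.9 274.5  51.5]
(388, 180) depth [528.5 263.6  32.8] at z 33 [528.5 263.5  33. ]
-13 stud [484.4 277.3] F [490.7 304.6] dF [-64. 131.]
-13 stud [484.4 277.3] F [489.1 297.8] dF [-1.6 -6.8]
-3 stud [483.3 269.4] F [484.4 290.4] dF [-4.7 -7.4]
7 stud [483.5 261.4] F [481.  282.2] dF [-3.4 -8.1]
17 stud [485.2 253.6] F [479.1 273.6] dF [-1.9 -8.6]
27 stud [488.2 246.1] F [478.7 264.8] dF [-0.4 -8.8]
37 stud [492.5 239.3] F [479.8 256.1] dF [ 1.1 -8.7]
47 stud [497.8 233.4] F [482.5 247.7] dF [ 2.6 -8.4]
57 stud [504.1 228.4] F [486.5 239.9] dF [ 4.1 -7.8]
67 stud [511.2 224.7] F [491.9 232.9] dF [ 5.4 -7. ]
77 stud [518.9 222.2] F [498.4 226.9] dF [ 6.5 -6. ]
87 stud [526.8 221.1] F [505.8 222.2] dF [ 7.4 -4.7]
91.6 stud [530.5 221. ] F [509.5 220.4] dF [ 3.7 -1.7]
```

The plate is flat at z ≈ 20 everywhere. I'll move beside the stud with the fingers shut.

Request:
carry_out(deltas=[[0,-16,34,0,-4],[0,-16,34,0,-4],[0,-16,34,0,-4],[0,-16,32,0,-2.6],[0,0,0,-30,0],[0,0,0,-30,0],[0,0,0,-30,0],[0,0,0,-14,0],[0,0,0,0,0]])

```text
time_s: 17.95
ee_pos: [488.3, 306.5, 29.9]
ee_rot: [-0.355, -3.12, 0.002]
ft_force: [0.6, 0.3, -0.8]
grip_width: -0.1
finger_force: 0.0
```

```bash
python3 - <<'E'
from h import *
st();snap('wrist','w5')
E
```

```text
t 17.95 pos [488.29 306.53  29.9 ] yaw -12.98 F [ 0.57  0.31 -0.82] M [ 0.02 -0.02  0.05] w -0.1 0.0
```

View pics/w5.png

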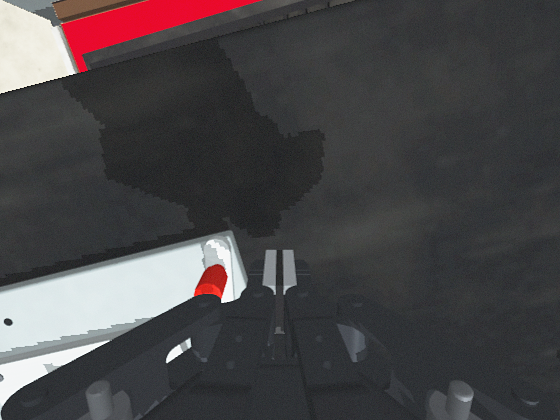

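The shut fingers at (280,270) sit beside the stud at (212,280). I'll raise 9 mm to clear the arm and push along the arc.

Request:
carry_out(deltas=[[0,0,0,9,0],[0,0,-7,0,0],[0,0,-6.6,0,0],[0,-2,-3.7,0,5],[0,-1.9,-3.8,0,5],[0,-1.3,-4,0,5],[0,-1.2,-4.1,0,5],[0,-0.6,-4.2,0,5],[0,-0.5,-4.2,0,5],[0,0,0,0,0]])

```text
time_s: 19.25
ee_pos: [481.5, 269.0, 40.3]
ee_rot: [-0.463, 3.107, 0.0]
ft_force: [-0.1, 0.8, 0.1]
grip_width: 0.1
finger_force: 0.2
```

Request:
carry_out(deltas=[[0,0.2,-4.2,0,5],[0,0.2,-4.3,0,5],[0,1,-4.1,0,5],[0,1,-4.2,0,5],[0,1.6,-3.9,0,5],[0,1.6,-3.9,0,5],[0,2.3,-3.6,0,5],[0,2.3,-3.6,0,5],[0,2.9,-3.1,0,5],[0,2.9,-3,0,5]])

```text
time_s: 20.5
ee_pos: [497.3, 231.1, 40.0]
ee_rot: [1.734, -2.619, 0.0]
ft_force: [-1.7, 0.2, 0.4]
grip_width: -0.0
finger_force: 0.9
```

Request:
carry_out(deltas=[[0,3.4,-2.6,0,5],[0,3.4,-2.6,0,5],[0,3.7,-2,0,5],[0,3.8,-1.9,0,5],[0,1.9,-0.7,0,2],[0,1.8,-0.7,0,2.6],[0,0,0,0,0]])

```text
time_s: 21.38
ee_pos: [513.0, 220.8, 39.7]
ee_rot: [2.248, -2.189, -0.006]
ft_force: [-13.8, -1.4, 6.9]
grip_width: 0.3
finger_force: 7.9
```

```bash
python3 - <<'E'
from h import *
st();snap('wrist','w6');snap('scene','s6')
for f in('s6',):
    im=cv2.imread(f'pics/{f}.png');g=cv2.inRange(im,(0,0,150),(70,70,255))
    n,l,s,c=cv2.connectedComponentsWithStats(g)
    for i in range(1,n):
        if s[i,4]>15: print(f,s[i],c[i]);px(f,[(c[i][0],s[i][1]+3)],51.5)
E
```

```text
t 21.38 pos [512.97 220.76  39.69] yaw 91.54 F [-13.76  -1.4    6.9 ] M [-0.03  2.8  -0.08] w 0.3 7.9
s6 [507  68  24  18 293] [518.0887372  75.6894198]
(np.float64(518.0887372013652), np.int32(71)) depth [ 410.7 -432.7  254.2] at z 51.5 [  747.7 -1586.2    51.5]
s6 [322 209   4  10  25] [323.04 214.4 ]
(np.float64(323.04), np.int32(212)) depth [529.1 225.9  47.1] at z 51.5 [523.9 233.3  51.5]
s6 [ 351  330   95   90 1995] [399.92080201 376.62907268]
(np.float64(399.92080200501255), np.int32(333)) depth [ 342.6  194.4 -174.2] at z 51.5 [226.6 460.5  51.5]
s6 [155 337   8   6  28] [158.21428571 338.96428571]
(np.float64(158.21428571428572), np.int32(340)) depth [493.4 662.   13.8] at z 51.5 [455.  687.6  51.5]
```

The clip is against its stop (Fx -14 at the expected place). I'll back off, rise and verify.

Request:
carry_out(deltas=[[0,-3,0,0,0],[0,-12,0,0,0],[0,-10,0,10,0],[0,0,0,30,0],[0,0,0,40,0],[0,-20,0,30,0],[0,-20,0,0,0],[0,0,0,0,0]])

```text
time_s: 22.48
ee_pos: [449.8, 221.2, 151.4]
ee_rot: [-2.252, 2.188, -0.001]
ft_force: [0.5, 0.4, 0.2]
grip_width: -0.1
finger_force: 0.0
```

```bash
python3 - <<'E'
from h import *
st();snap('wrist','w7');snap('scene','s7')
a=cv2.imread('pics/w7.png'); b=cv2.resize(cv2.imread('pics/s7.png')[175:255,265:395],None,fx=3,fy=3,interpolation=cv2.INTER_CUBIC)
cv2.imwrite('pics/c7.png',np.vstack([a[:350],cv2.copyMakeBorder(b,0,0,0,560-b.shape[1],cv2.BORDER_CONSTANT)]))
for f in('s7','w7'):
    im=cv2.imread(f'pics/{f}.png');g=cv2.inRange(im,(0,0,150),(70,70,255))
    n,l,s,c=cv2.connectedComponentsWithStats(g)
    for i in range(1,n):
        if s[i,4]>15: print(f,s[i],c[i]);px(f,[(c[i][0],s[i][1]+3),c[i]],51.5)
E
```

```text
t 22.48 pos [449.83 221.22 151.39] yaw 91.64 F [0.45 0.4  0.15] M [-0.02 -0.06  0.03] w -0.1 0.0
s7 [507  68  24  18 292] [518.13356164  75.66780822]
(np.float64(518.1335616438356), np.int32(71)) depth [ 408.6 -426.   255.4] at z 51.5 [  747.5 -1586.4    51.5]
(np.float64(518.1335616438356), np.float64(75.66780821917808)) depth [ 406.5 -427.5  243.8] at z 51.5 [  710.3 -1473.9    51.5]
s7 [322 209   6  10  45] [324.02222222 213.35555556]
(np.float64(324.02222222222224), np.int32(212)) depth [529.3 222.2  45.7] at z 51.5 [522.5 231.9  51.5]
(np.float64(324.02222222222224), np.float64(213.35555555555555)) depth [525.4 227.4  45.9] at z 51.5 [518.9 236.8  51.5]
s7 [ 351  330   95   90 1995] [399.91629073 376.63408521]
(np.float64(399.91629072681707), np.int32(333)) depth [ 342.4  194.8 -173.9] at z 51.5 [226.6 460.5  51.5]
(np.float64(399.91629072681707), np.float64(376.63408521303256)) depth [ 290.4  283.4 -193.9] at z 51.5 [186.1 533.4  51.5]
s7 [155 337   8   6  28] [158.21428571 338.96428571]
(np.float64(158.21428571428572), np.int32(340)) depth [494.1 661.5  13.1] at z 51.5 [455.  687.6  51.5]
(np.float64(158.21428571428572), np.float64(338.9642857142857)) depth [495.4 660.4  13.5] at z 51.5 [456.7 686.3  51.5]
w7 [ 362  101   38  200 3531] [378.99065421 188.93146417]
(np.float64(378.9906542056075), np.int32(104)) depth [ 303.7  126.1 -190. ] at z 51.5 [377.1 137.3  51.5]
(np.float64(378.9906542056075), np.float64(188.93146417445482)) depth [ 287.9  255.4 -189.9] at z 51.5 [369.2 202.1  51.5]
w7 [174 197  15  14 156] [180.91666667 203.53846154]
(np.float64(180.91666666666666), np.int32(200)) depth [530.2 216.2  50.6] at z 51.5 [529.9 216.   51.5]
(np.float64(180.91666666666666), np.float64(203.53846153846155)) depth [530.2 219.2  50.9] at z 51.5 [530.1 219.   51.5]
```

View pics/c7.png

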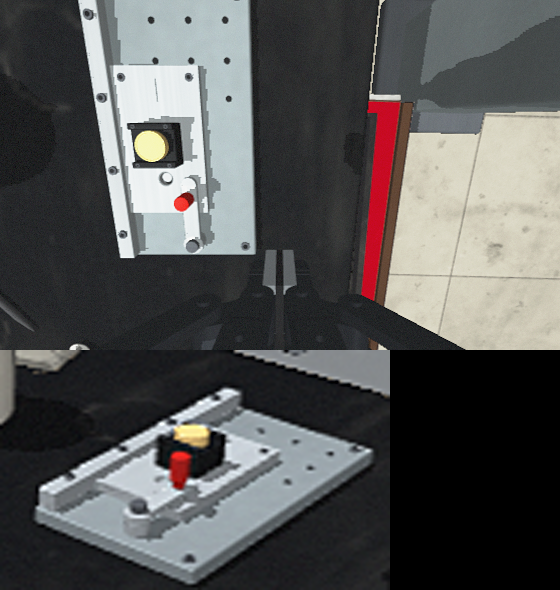

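The clip arm lies over the plate's end with the stud at (530,219), against an expected (530.5,221). The dowel is in the hole, the plate is flat along the fence, and the robot is clear.

```bash
python3 -c "
from rig import arm
print(arm.hand_in())"
```

```text
the job is handed in; nothing more can be done
None
```

The engraving fixture is loaded and handed in after about 22.5 s of robot time: the plate is flat along the fence with its hole over the dowel, and the clip is swung to its stop, but the hand-in returned no verdict.

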